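Clear the pot out of the seed box and shut its lid

ROBOT

A 6-joint arm with a two-finger parallel gripper is mounted at the origin on the work surface. World frame = base frame: x ahead of the robot, y to its left, z up, the work surface at z = 0. Lengths are in m, angles in degrees, forces in N, time in s.
With the tool pointing down it reaches from about 0.25 to 0.725 m from the base axis. Payload 9.7 kg.
Tool frame: the origin (TCP) lies at the very end of the fingers, on their centre line; the grasp point (between the pads) lies 19 mm behind it; z points along the fingers, y is the line along which they close (so a half turn about z gives the same grasp; the last joint's range is limited). The gripper opens to 85 mm and grips with 20 to 120 N. Pads are 22 mm wide; open, the fingers measure 114 mm over their backs; the gripper's body (76 mm by 85 mm) begins 54 mm behind the grasp point. The pads swing forward as they close: fully open they stand 13 mm farther back than shut.
Start: joints at [-69.442, 4.979, 10.078, 95.1, 0, 90], TCP at [0.193, -0.515, 0.231] pointing down, gripper open.
Joint ranges: [-179.16, 179.16], [-48.56, 103.87], [-65.8, 70.77], [-126.05, 130.52], [-82.76, 87.17], [-180, 180]. Speed limits (degrees/s): [127.2, 127.2, 147.25, 180, 180, 180].

INTERFACE

Orientations are given as [roll, pitch, yaw] about the fixed x, y, z axes, in that order (R = Rz(yaw) Ry(pitch) Rx(roll)).
In Python, from workcell import bot gives the robot as it stands.
- The arm moves only by the tool step_arm, never from a script. Its argument "targets" is a list of rows, each a list of 3 entries, a list of its own where there are three numbers: the opening, from 0 (shut) to 1 (fully open), then the shift along the world's x, y, z in mm, then the turn, a rotation vector about the world's x, y, z in rad. In form: [[grip, [tx, ty, tz], [wx, wy, wz]], ...]. A call has 1 to 8 rows; each row is the pose to reach, as a shift and turn from the pose commanded when the call began; what a row does not reach only later rows make up. A row lasts 1/10 s, in which the tool goes at most 50 mm and 8.59 degrees, less where a joint would pass 70% of its speed; a pose out of reach is approached as far as the arm can. A call with a gripper value outside its range is refused whole. The fingers move at their own pace and stop on an object; "force" is the grip in N (left out, the last holds). Time passes only in rows, so rows that repeat a pose let the fingers close. It gives the time, the measured TCP pose, the force, the opening and the grip force at its end, in the units of the state.
- bot.get_obs(): the state, without advancing time (a new reading comes with each control period).
- bot.camera(name): name is "side" or "top" or "wrist"; returns (picture, depth): 480x640x3 uint8, red, green, blue; 480x640 float32, m along the optical axis (not along the pixel's ray), 0 where there is no reading.
- bot.camera_params(name): a dict with "K" (3x3 intrinsics, pixels), "R" (3x3) and "t" (3): a world point X has camera coordinates R X + t. Camera axes: x right, y down, z forward; pixel columns grow to the right and rows downward; lengths in m; the calibration is good to about 2 mm. The wrist camera is an equidistant fisheye: a pixel r from the principal point sees the ray r / f radians off the axis. A picture is of the moment at which its call begins: read the wrist's pose just before it. camera_params takes no time and is no camera call; for the wrist camera it gives the pose at the moment of the call.
- bot.job_done(): hands the job in; it is judged then, once.
The state is a dict: "time": time; "q": joint angles; "qd": joint speeds; "joint_efforts": joint torques, N m; "ee_pos": TCP position; "tcp_rot": TCP orientation; "wrist_force": force on the tool from outside, world axes, zero at the start; "torque": the same for the moment, N m; "opening": finger opening in m; "grasp_force": force on a finger pad.
Only numpy, scipy, OpenCV 4.12 (cv2) and the standard library are available. Lean on these libraries where they do the work, as an engineer would, in place of code of your own. Each camera call takes 0.05 s, during which the arm holds its last target. There are 200 camera calls.

TASK

A small tall pot has been left standing in one end of the wooden seed box, under the lamp, so the lid cannot shut. Reach in under the lamp, lift the pot out, keeping it upright, stand it in the middle of the round saucer and let go of it; then lower the lid gently, without slamming or forcing it, until it is fully shut. Do not knock the lamp, and leave everything else on the counter and in the box where it is.

Things in the scene. Friction and masses are not known exactly. Their poses are not given: they have to be found in the camera images.
- box: Fixed wooden seed box, 160 (x) by 300 (y) by 70 mm high, walls and floor 8 mm. Origin: centre of its underside; x points from the front to the hinged back, z up. 6 mm cross walls at y = -50 and +50 mm, tops at z = 53 mm, make three compartments; either end one (144 by 89 mm inside) holds the pot; the middle one holds two seed jars and paper packets, below the rim.
- lid (a joint): Lid angle, rad: 0 = shut flat on the rim, 1.75 = wide open; starts about upright. Wooden board 172 by 300 by 10 mm, 0.3 kg, no handle, hinged along the box's back top edge. Shut, its underside is at z = 70, top at 80 mm, and it juts 12 mm past the box front. The stiff hinge (friction 0.45 N m, lid weight up to 0.25 N m) holds it where it is left: it must be pressed all the way down.
- lid_hinge (a point): Middle of the hinge line, on the box's back top edge: 80 mm behind the box centre (+x of the box), 70 mm above the counter. The lid's underside turns about this line.
- lid_edge (a point): Middle (along the width and in the thickness) of the lid's free edge, 172 mm from the hinge line; x points from the free edge to the hinge, z out of the lid's top (outer) face.
- pot: The pot in the way: white ceramic straight-sided cylinder, 54 mm outer diameter, 110 mm high, open at the top, wall 4 mm, 0.18 to 0.35 kg, standing on the 8 mm floor of the box, so that its top stands 118 mm above the counter, 48 mm above the box rim. Origin: centre of its underside; z up.
- lamp: Fixed lamp behind one end of the box. Origin: underside centre of its 70 mm square base; axes parallel to the box's. A stem rises 280 mm; from it a slim level bar, 26 mm wide, 16 mm thick, underside 268 mm above the counter, reaches forward (-x), ending 185 mm ahead of the stem, over the pot and 35 mm past its centre: no vertical descent; tilt 25-45 degrees to a side or the front.
- saucer: Fixed round white ceramic saucer, 120 mm across the lip, 13 mm high; flat floor 6 mm above the counter, about 90 mm across. Origin: centre of its underside. The pot belongs here.
- tile: Fixed square white ceramic tile, 110 by 110 by 10 mm; not to be used. Origin: centre of its underside.
- tin: Fixed closed metal tin, 62 mm diameter, 97 mm high, behind the other end of the box. Origin: centre of its underside.
- jar_a: Seed jar, 32 mm diameter, 48 mm high, in the middle compartment of the box. Origin: centre of its underside.
- jar_b: Second seed jar, same size, beside the first.
- watering_can: Red plastic watering can, body 130 mm diameter, handle top at 198 mm. Origin: centre of its underside; the spout points to its +x.
- bucket: Small galvanised bucket, 136 mm diameter, 120 mm high, wire handle. Origin: centre of its underside.
- dibber: Stainless dibber lying on the counter, 245 mm long along its x, 25 mm thick. Origin: on the counter, 75 mm from its point and 170 mm from its handle end; the handle is to +x.
- green_pot: Large green ceramic pot, 132 mm diameter, 130 mm high. Origin: centre of its underside.
- trowel: Hand trowel lying on the counter, 280 mm long along its x, 26 mm high, blade 60 mm wide to +x. Origin: on the counter, 120 mm from the handle end.
Things that resemble listed ones, but are neither listed nor needed, are in the scene too. What is shaped like the pot but pink or turquoise is not meant.

How it is judged:
By the outcome, as a careful person would: the job done as asked, in the order asked, and still so for the second after the job is handed in, with the robot touching nothing.
It also fails if it takes over 72 s, if anything falls off the work surface, if the arm or the gripper's body presses on something with over 40 N, if the wrist force passes 120 N, or if a joint passes its speed limit or range.

## Working session

There is one attempt and no reset: what is moved stays moved. The work goes in short steps, Python scripts to look and compute and a tool call to move; the robot and the scene stay as the last step left them, time stands still between calls to the robot, and variables do not carry over. Pictures are saved under pics/ and viewed, at most 10 in all, crops included, and the job is handed in when it is done.

Besides the shell and the picture viewer there is one more tool, called after ">>>" by a JSON object that holds its "name" and its "arguments". step_arm: Moves the arm, as the interface text tells. Its arguments: {"type":"object","properties":{"targets":{"type":"array","items":{"type":"array"}},"force":{"type":"number"}},"required":["targets"]}

```bash
ls; mkdir -p pics
python3 - <<'E'
from workcell import bot
import cv2,numpy as np
for n in("top","side"):
    p,d=bot.camera(n); cv2.imwrite(f"pics/{n}0.png",p[:,:,::-1]); np.savez(f"{n}0.npz",p=p,d=d)
    c=bot.camera_params(n); print(n,c, -c["R"].T@c["t"])
o=bot.get_obs(); print(o)
E
```

```text
pics
top {'K': array([[539.34506328,   0.        , 319.39108654],
       [  0.        , 539.34506328, 238.21165973],
       [  0.        ,   0.        ,   1.        ]]), 'R': array([[-0.02140291, -0.99976688,  0.00284637],
       [-0.97492095,  0.02024002, -0.22162915],
       [ 0.22151988, -0.00751849, -0.97512687]]), 't': array([-1.15370495e-03,  5.68066925e-01,  1.15834525e+00])} [ 0.29719916 -0.00394211  1.25543705]
side {'K': array([[533.44277626,   0.        , 320.62536379],
       [  0.        , 533.44277626, 237.84346183],
       [  0.        ,   0.        ,   1.        ]]), 'R': array([[-0.75832001, -0.65161599,  0.01863791],
       [-0.3557706 ,  0.38973311, -0.84943239],
       [ 0.54623991, -0.6507724 , -0.52736822]]), 't': array([0.42895399, 0.25751422, 1.14921716])} [-0.2108479   0.92703027  0.81680673]
{'time': 0.1, 'q': array([-6.94413367e+01,  5.00964850e+00,  1.00381706e+01,  9.50993857e+01,
       -1.15630465e-03,  9.00001718e+01]), 'qd': array([ 0.0552606 , -0.06043875,  0.12273559, -0.03733717,  0.05920977,
       -0.01380548]), 'joint_efforts': array([-1.46670089e-03, -5.21561837e+01,  4.65652442e+01,  1.59676076e-02,
       -7.00804799e-05, -9.50655703e-06]), 'ee_pos': array([ 0.19306323, -0.5147801 ,  0.23063028]), 'tcp_rot': array([-1.79929136e+02,  1.15651625e-03,  2.05584929e+01]), 'wrist_force': array([-0.49102833, -0.13969266, -1.01452215]), 'torque': array([0.03748561, 0.00232826, 0.02245722]), 'grasp_force': 0.0, 'opening': 0.08526299569645987}
```

View pics/top0.png

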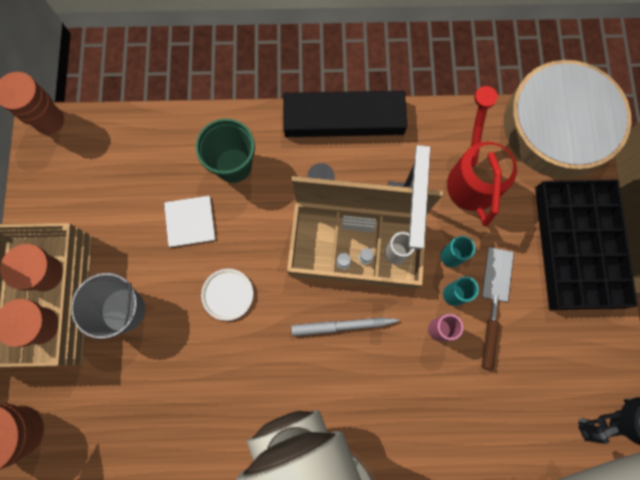

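View pics/side0.png

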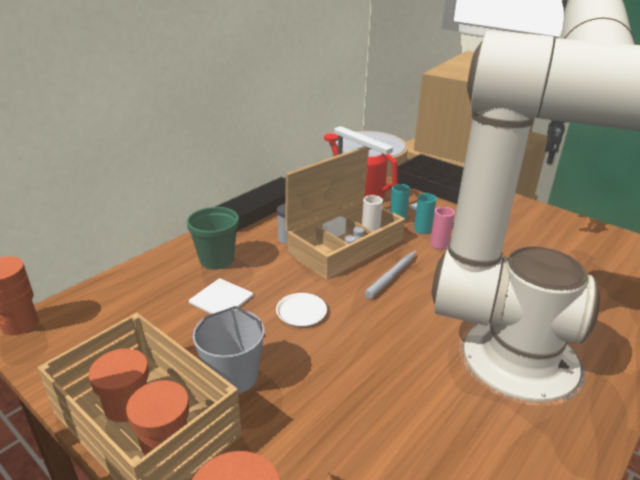

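The top view shows +x up and +y to the left. The box spans about (290-425, 205-283), with the pot at (401,247) in its right (−y) end under the lamp bar (420,148)-(418,245). The lid is upright at y≈190. The saucer is at (228,295) and the tile at (190,222). Turquoise pots stand at (458,250) and (461,291), with a pink one at (446,327).

```bash
cat > h.py <<'E'
import numpy as np,cv2
from workcell import bot
def back(c,uv,depth):
    uv=np.atleast_2d(uv);r=np.c_[uv,np.ones(len(uv))]@np.linalg.inv(c["K"]).T
    return (r*np.ravel(depth)[:,None]-c["t"])@c["R"]
def plane(c,uv,z):
    o=-c["R"].T@c["t"];d=back(c,uv,np.ones(len(np.atleast_2d(uv))))-o
    return o+d*((z-o[2])/d[:,2])[:,None]
def cloud(c,d):
    v,u=np.indices(d.shape);return back(c,np.c_[u.ravel(),v.ravel()],d.ravel()).reshape(*d.shape,3)
E
python3 - <<'E'
from h import *
np.set_printoptions(precision=4,suppress=True)
C={}
for n in("top","side"):
    z=np.load(n+"0.npz");c=bot.camera_params(n);W=cloud(c,z["d"]);W[z["d"]==0]=np.nan;C[n]=(z["p"],W,c)
p,W,c=C["top"]
def fit(m,name):
    P=W[m];print(name,len(P),np.nanmedian(P,0),np.nanpercentile(P,2,0),np.nanpercentile(P,98,0));return P
hsv=cv2.cvtColor(p,cv2.COLOR_RGB2HSV);white=(hsv[...,1]<60)&(hsv[...,2]>120)
def reg(u0,u1,v0,v1):
    m=np.zeros(p.shape[:2],bool);m[v0:v1,u0:u1]=1;return m
m=white&reg(195,262,262,328)
ct=max(cv2.findContours(m.astype(np.uint8),0,1)[0],key=cv2.contourArea);e=cv2.fitEllipse(ct);print("saucer",e,plane(c,e[0],.013))
fit(m,"saucer")
m=white&reg(160,220,190,250);fit(m,"tile")
Z=W[...,2]
m=reg(380,445,140,255)&(Z>.25);P=fit(m,"bar")
r=cv2.minAreaRect(P[:,:2].astype(np.float32)*1000);print("bar rect",r,cv2.boxPoints(r))
m=reg(380,420,225,270)&(Z>.105)&(Z<.13);P=fit(m,"potrim")
x=P[:,:2];A=np.c_[2*x,np.ones(len(x))];s=np.linalg.lstsq(A,(x**2).sum(1),rcond=None)[0];print("circ",s[:2],np.sqrt(s[2]+s[0]**2+s[1]**2))
m=reg(280,435,195,290)&(Z>.062)&(Z<.076);P=fit(m,"boxrim")
r=cv2.minAreaRect(P[:,:2].astype(np.float32)*1000);print("box rect",r,cv2.boxPoints(r))
m=reg(285,445,170,215)&(Z>.1)&(Z<.25);P=fit(m,"lid");
hi=P[P[:,2]>P[:,2].max()-.015];print("lid top",hi.mean(0),hi.min(0),hi.max(0))
p,W,c=C["side"];Z=W[...,2]
m=reg(355,390,190,235)&(Z>.08)&(Z<.122)&(W[...,0]<.7);P=fit(m,"potside")
m=reg(325,395,120,155)&(Z>.25)&(Z<.32);fit(m,"bar side")
m=reg(285,372,150,232)&(Z>.09)&(Z<.25)&(W[...,0]<.75);P=fit(m,"lid side");
cc=P.mean(0);print("lid normal",np.linalg.svd(P-cc,full_matrices=False)[2][2],cc)
E
```

```text
saucer ((227.0637664794922, 294.3207702636719), (50.647987365722656, 52.31825637817383), 53.17387008666992) [[0.4512 0.2022 0.013 ]]
saucer 2152 [0.4522 0.2033 0.0066] [ 0.3974  0.1484 -0.0005] [0.5061 0.2575 0.015 ]
tile 2157 [0.6287 0.2959 0.0096] [0.5742 0.2414 0.001 ] [0.6849 0.3518 0.0148]
bar 1513 [ 0.592  -0.2004  0.2857] [ 0.499  -0.2215  0.2757] [ 0.6903 -0.1799  0.2892]
bar rect ((595.61767578125, -201.6106414794922), (27.094833374023438, 199.70144653320312), 82.90165710449219) [[ 494.8582 -202.7154]
 [ 693.0291 -227.3931]
 [ 696.3772 -200.5059]
 [ 498.2063 -175.8282]]
potrim 155 [ 0.5304 -0.1833  0.1164] [ 0.5129 -0.2129  0.1058] [ 0.5642 -0.1656  0.1216]
circ [ 0.5384 -0.1917] 0.024808584950813256
boxrim 1562 [ 0.5362 -0.0881  0.0696] [ 0.4609 -0.243   0.0626] [0.6473 0.0552 0.0749]
box rect ((554.3399658203125, -98.19393920898438), (300.90850830078125, 162.5330352783203), 82.80302429199219) [[ 454.8647 -237.2817]
 [ 616.1171 -257.644 ]
 [ 653.8152   40.8938]
 [ 492.5628   61.2561]]
lid 3052 [ 0.6325 -0.0963  0.1933] [ 0.6109 -0.2499  0.1024] [0.6759 0.0352 0.2443]
lid top [ 0.6317 -0.0976  0.2408] [ 0.6085 -0.2557  0.2322] [0.6537 0.0402 0.2472]
potside 430 [ 0.5403 -0.1869  0.1023] [ 0.5119 -0.2474  0.0807] [ 0.6191 -0.1623  0.1197]
bar side 578 [ 0.591  -0.1932  0.2837] [ 0.4973 -0.2175  0.2571] [ 0.6912 -0.176   0.2882]
lid side 4286 [ 0.6327 -0.0978  0.1669] [ 0.5569 -0.3371  0.0936] [0.6613 0.0409 0.2423]
lid normal [-0.9947  0.101   0.0198] [ 0.6304 -0.1019  0.1672]
```

```bash
cat >> h.py <<'E'
from scipy.spatial.transform import Rotation as Ro
def delta(pos,rpy):
    o=bot.get_obs();d=(np.array(pos)-o["ee_pos"])*1000
    w=(Ro.from_euler("xyz",rpy,degrees=True)*Ro.from_euler("xyz",o["tcp_rot"],degrees=True).inv()).as_rotvec()
    print("shift",d.round(1),"rot",w.round(3),"t",o["time"])
E
python3 - <<'E'
from h import *
np.set_printoptions(precision=4,suppress=True)
z=np.load("top0.npz");c=bot.camera_params("top");W=cloud(c,z["d"]);Z=W[...,2]
for n,(u0,u1,v0,v1) in dict(tq1=(438,478,230,268),tq2=(442,482,272,310),pink=(428,465,312,345)).items():
    P=W[v0:v1,u0:u1].reshape(-1,3);P=P[(P[:,2]>P[:,2].max()-.015)];print(n,P.mean(0),P.min(0),P.max(0))
delta([.45,-.18,.19],[180,-45,-7.2])
w=bot.camera_params("wrist");o=bot.get_obs();R=Ro.from_euler("xyz",o["tcp_rot"],degrees=True)
print("cam in tool",R.inv().apply(-w["R"].T@w["t"]-o["ee_pos"]),R.inv().apply(w["R"][2]),w["K"])
E
```

```text
tq1 [ 0.2972 -0.0039  1.2554] [ 0.2972 -0.0039  1.2554] [ 0.2972 -0.0039  1.2554]
tq2 [ 0.2972 -0.0039  1.2554] [ 0.2972 -0.0039  1.2554] [ 0.2972 -0.0039  1.2554]
pink [ 0.2972 -0.0039  1.2554] [ 0.2972 -0.0039  1.2554] [ 0.2972 -0.0039  1.2554]
shift [256.9 334.8 -40.6] rot [ 0.091 -0.788 -0.46 ] t 0.1
cam in tool [ 0.0822  0.0001 -0.1421] [-0.3204 -0.0009  0.9473] [[371.6483   0.     323.3115]
 [  0.     371.6483 238.8493]
 [  0.       0.       1.    ]]
```

>>> {"name": "step_arm", "arguments": {"targets": [[1,[0,0,20],[0,0,0.15]],[1,[0,0,40],[0,0,0.3]]], "force": 35}}

```text
time: 0.3
ee_pos: [0.193, -0.5146, 0.2709]
tcp_rot: [-179.9, -0.0, 38.1]
wrist_force: [0.1, -0.6, 1.0]
opening: 0.0854
grasp_force: 0.0
```

Run:
```python
from h import *
print(bot.get_obs()["q"].round(1))
delta([.44,-.18,.20],[180,45,172.8])
c=bot.camera_params("top");d=np.load("top0.npz")["d"];W=cloud(c,d);W[d==0]=0
for n,(u0,u1,v0,v1) in dict(tq1=(438,478,230,268),tq2=(442,482,272,310),pink=(428,465,312,345)).items():
    P=W[v0:v1,u0:u1].reshape(-1,3);P=P[(P[:,2]>P[:,2].max()-.015)];print(n,P.mean(0),P.min(0),P.max(0))
```

```text
[-69.4   6.2  15.8  99.8   0.   72.5]
shift [247.  334.6 -70.9] rot [-0.953 -0.266  2.203] t 0.3
tq1 [ 0.53064102 -0.32265693  0.10844449] [ 0.50351423 -0.34849065  0.10042464] [ 0.55640372 -0.29625896  0.1150394 ]
tq2 [ 0.44023224 -0.32208082  0.10825725] [ 0.41428719 -0.35013416  0.10049359] [ 0.4662971  -0.29513302  0.11539805]
pink [ 0.3614362  -0.28286303  0.10835268] [ 0.33550525 -0.30976313  0.09964372] [ 0.38764389 -0.25665979  0.11447598]
```

>>> {"name": "step_arm", "arguments": {"targets": [[1,[30,40,10],[-0.12,-0.03,0.275]],[1,[60,80,10],[-0.24,-0.07,0.55]],[1,[90,120,10],[-0.36,-0.1,0.82]],[1,[120,160,10],[-0.48,-0.13,1.1]],[1,[150,200,10],[-0.6,-0.17,1.38]],[1,[180,240,0],[-0.72,-0.2,1.65]],[1,[210,290,-10],[-0.84,-0.23,1.93]],[1,[247,335,-20],[-0.953,-0.266,2.203]]]}}

```text
time: 1.1
ee_pos: [0.4282, -0.1935, 0.2546]
tcp_rot: [163.4, 21.7, 98.8]
wrist_force: [1.0, -1.0, -0.0]
opening: 0.0854
grasp_force: 0.0
```

Run:
```python
from h import *
print(bot.get_obs()["q"].round(1))
delta([.44,-.18,.20],[180,45,172.8])
```

```text
[-17.7 -31.2 -21.9  74.5 -10.9  57.9]
shift [ 11.8  13.5 -54.6] rot [-0.481 -0.126  1.107] t 1.1
```

>>> {"name": "step_arm", "arguments": {"targets": [[1,[5,10,0],[-0.06,-0.015,0.14]],[1,[5,10,-10],[-0.12,-0.03,0.275]],[1,[8,12,-15],[-0.18,-0.05,0.41]],[1,[8,12,-20],[-0.24,-0.063,0.55]],[1,[10,13,-30],[-0.3,-0.08,0.69]],[1,[10,13,-40],[-0.36,-0.095,0.83]],[1,[12,13,-50],[-0.42,-0.11,0.97]],[1,[12,13,-55],[-0.481,-0.126,1.107]]]}}

```text
time: 1.9
ee_pos: [0.4455, -0.1868, 0.1989]
tcp_rot: [179.4, 44.4, 171.7]
wrist_force: [-0.3, 0.5, -0.1]
opening: 0.0853
grasp_force: 0.0
```

Run:
```python
from h import *
print(bot.get_obs()["q"].round(1))
c=bot.camera_params("wrist")
p,d=bot.camera("wrist");cv2.imwrite("pics/w1.png",p[:,:,::-1]);np.savez("w1.npz",p=p,d=d,**c)
delta([.44,-.18,.20],[180,45,172.8])
```

```text
[-33.1 -48.5 -44.5  52.6  17.7 -18.3]
shift [-5.   7.   2.3] rot [-0.005 -0.011  0.002] t 1.95
```

View pics/w1.png

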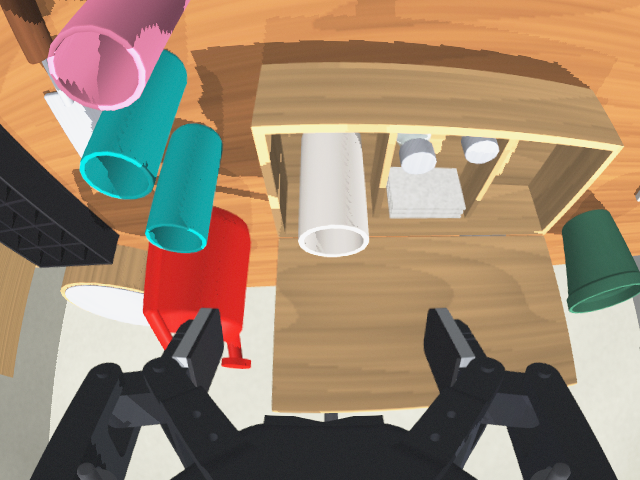

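The wrist view is upside down. The pot rim is at (333,240), the lid is behind it, the jars are at (417,155) and (480,150), and the open fingers are at the bottom. Joint 2 is at its limit here. Next I'll fit the rim.

```bash
cat >> h.py <<'E'
def fcloud(c,d):
    v,u=np.indices(d.shape);K=c["K"];x=(u-K[0,2])/K[0,0];y=(v-K[1,2])/K[1,1];t=np.hypot(x,y)+1e-9
    s=np.tan(t)/t;P=np.stack([x*s*d,y*s*d,d],-1);P[d==0]=np.nan
    return (P-c["t"])@c["R"]
def circ(x):
    s=np.linalg.lstsq(np.c_[2*x,np.ones(len(x))],(x**2).sum(1),rcond=None)[0];return s[:2],np.sqrt(s[2]+s[0]**2+s[1]**2)
E
python3 - <<'E'
from h import *
np.set_printoptions(precision=4,suppress=True)
z=np.load("w1.npz");W=fcloud(z,z["d"])
P=W[130:265,290:380].reshape(-1,3)
top=P[(P[:,2]>.114)&(P[:,2]<.122)&(P[:,0]<.6)];print(len(top),top.min(0),top.max(0),circ(top[:,:2]))
s=P[(P[:,2]>.06)&(P[:,2]<.112)&(np.hypot(P[:,0]-.538,P[:,1]+.19)<.04)];c0,r=circ(s[:,:2]);print("side",len(s),c0,r)
# box front wall top & cross walls
Q=W[60:260,240:630].reshape(-1,3);Q=Q[(Q[:,2]>.066)&(Q[:,2]<.074)&(Q[:,0]<.64)]
print(cv2.minAreaRect((Q[:,:2]*1000).astype(np.float32)))
for nm,(u0,u1,v0,v1) in dict(ja=(395,440,140,175),jb=(465,500,138,165)).items():
    J=W[v0:v1,u0:u1].reshape(-1,3);print(nm,np.nanmedian(J,0),np.nanmax(J[:,2]))
L=W[270:380,300:420].reshape(-1,3);L=L[np.isfinite(L[:,0])];print("lid",L.mean(0),np.linalg.svd(L-L.mean(0),full_matrices=False)[2][2])
E
```

```text
914 [ 0.5116 -0.2185  0.114 ] [ 0.5664 -0.165   0.1181] (array([ 0.5377, -0.1915]), np.float64(0.02477664684061665))
side 4716 [ 0.537  -0.1914] 0.02493855651134263
((554.5790405273438, -96.87867736816406), (301.5595703125, 163.78236389160156), 82.7499008178711)
ja [ 0.5291 -0.1201  0.0495] 0.056618971114666246
jb [ 0.5187 -0.0648  0.0549] 0.0696067835618601
lid [ 0.621  -0.1773  0.1613] [ 0.9913 -0.126   0.0383]
```

>>> {"name": "step_arm", "arguments": {"targets": [[1,[15,0,-18],[-0.005,-0.011,0.002]],[1,[31,-1,-38],[-0.005,-0.011,0.002]],[1,[48,-2,-58],[-0.005,-0.011,0.002]],[1,[60,-3,-70],[-0.005,-0.011,0.002]],[1,[62,-3,-72],[-0.005,-0.011,0.002]]]}}

```text
time: 2.45
ee_pos: [0.5076, -0.1895, 0.1262]
tcp_rot: [179.3, 44.8, 171.4]
wrist_force: [-0.9, -1.1, -0.7]
opening: 0.0856
grasp_force: 0.0
```

Run:
```python
from h import *
print(bot.get_obs()["q"].round(1))
delta([.551,-.193,.084],[180,45,172.8])
```

```text
[-27.8 -39.5 -49.1  37.5  14.1 -13.9]
shift [ 43.4  -3.5 -42.2] rot [-0.009 -0.002  0.016] t 2.45
```

>>> {"name": "step_arm", "arguments": {"targets": [[1,[12,-1,-12],[-0.004,-0.001,0.008]],[1,[24,-2,-24],[-0.009,-0.002,0.016]],[1,[36,-3,-35],[-0.009,-0.002,0.016]],[1,[43,-3.5,-42],[-0.009,-0.002,0.016]],[1,[43,-3.5,-42],[-0.009,-0.002,0.016]]]}}

```text
time: 2.95
ee_pos: [0.5506, -0.1934, 0.0859]
tcp_rot: [-179.9, 45.1, 172.9]
wrist_force: [-0.4, 0.0, 0.2]
opening: 0.0854
grasp_force: 0.0
```

Run:
```python
from h import *
print(bot.get_obs()["q"].round(1))
delta([.551,-.193,.084],[180,45,172.8])
p,d=bot.camera("side");cv2.imwrite("pics/s2.png",cv2.resize(p[100:300,230:470,::-1],None,fx=3,fy=3))
```

```text
[-25.6 -30.7 -49.2  28.   12.9 -13.3]
shift [ 0.4  0.4 -1.9] rot [ 0.002  0.002 -0.001] t 2.95
```

View pics/s2.png

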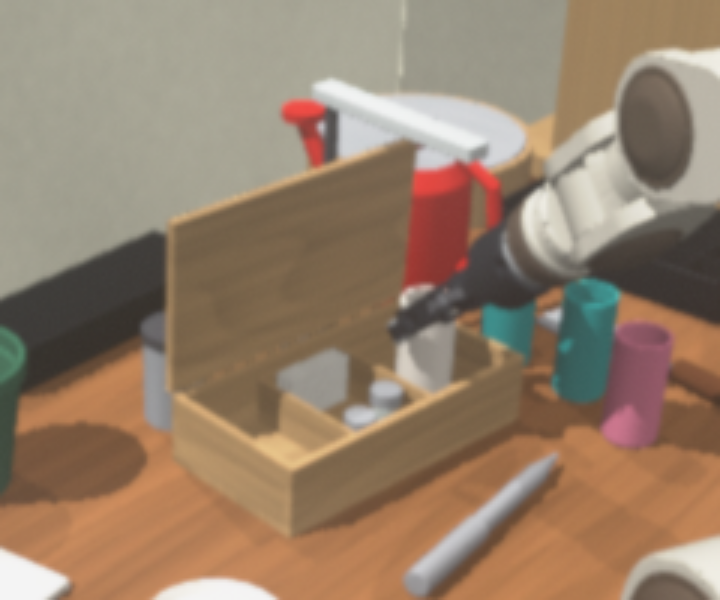

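>>> {"name": "step_arm", "arguments": {"targets": [[1,[3,0,-3],[0,0,0]],[0,[3,0,-3],[0,0,0]],[0,[3,0,-3],[0,0,0]],[0,[3,0,-3],[0,0,0]],[0,[3,0,-3],[0,0,0]],[0,[3,0,-3],[0,0,0]],[0,[3,0,-3],[0,0,0]],[0,[3,0,-3],[0,0,0]]], "force": 40}}

```text
time: 3.8
ee_pos: [0.554, -0.1938, 0.0844]
tcp_rot: [-179.8, 45.3, 173.0]
wrist_force: [-1.3, 1.8, 5.0]
opening: 0.0538
grasp_force: 42.7
```

>>> {"name": "step_arm", "arguments": {"targets": [[0,[0,0,8],[0,0,0]],[0,[0,0,18],[0,0,0]],[0,[-5,1,30],[0,0,0]],[0,[-12,1.5,42],[0,0,0]],[0,[-20,2.5,56],[0,0,0]],[0,[-26,3,68],[0,0,0]],[0,[-30,4,77],[0,0,0]],[0,[-33,4,79],[0,0,0]]]}}

```text
time: 4.6
ee_pos: [0.5208, -0.1898, 0.1643]
tcp_rot: [-179.8, 45.3, 173.1]
wrist_force: [-0.2, 0.3, -3.1]
opening: 0.0538
grasp_force: 42.8
```

Run:
```python
from h import *
print(bot.get_obs()["q"].round(1))
p,d=bot.camera("side");cv2.imwrite("pics/s3.png",cv2.resize(p[100:300,230:470,::-1],None,fx=3,fy=3))
```

```text
[-27.2 -38.2 -44.5  40.2  14.  -14.5]
```

View pics/s3.png

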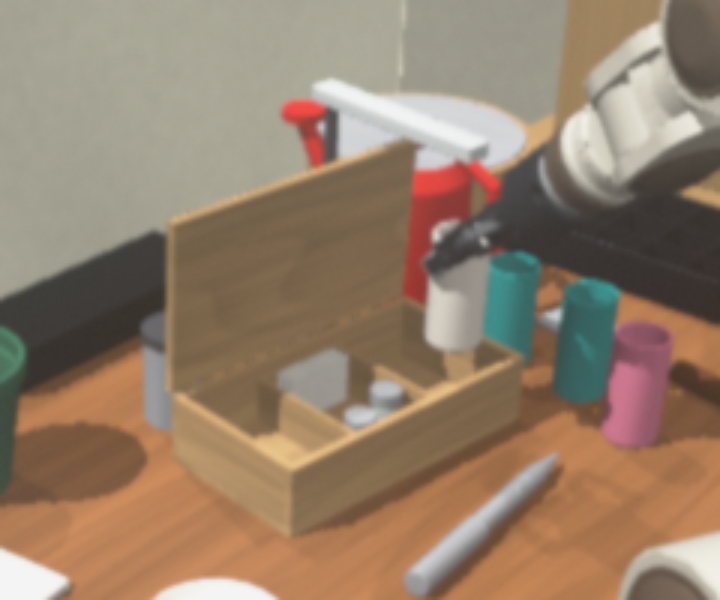

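>>> {"name": "step_arm", "arguments": {"targets": [[0,[-12,30,0],[0,0,0.04]],[0,[-20,75,0],[0,0,0.11]],[0,[-25,122,0],[0,0,0.19]],[0,[-30,170,0],[0,0,0.27]],[0,[-36,218,0],[0,0,0.35]],[0,[-42,266,0],[0,0,0.43]],[0,[-48,314,0],[0,0,0.51]],[0,[-52,360,0],[0,0,0.6]]]}}

```text
time: 5.45
ee_pos: [0.4742, 0.1696, 0.1622]
tcp_rot: [-179.9, 44.9, -152.4]
wrist_force: [0.6, -0.4, -3.0]
opening: 0.0536
grasp_force: 43.6
```

>>> {"name": "step_arm", "arguments": {"targets": [[0,[-2,20,0],[0,0,0.01]],[0,[-3,32,0],[0,0,0.01]],[0,[-3,39,-5],[0,0,0.01]],[0,[-3,39,-10],[0,0,0.01]]]}}

```text
time: 5.85
ee_pos: [0.4715, 0.2073, 0.1517]
tcp_rot: [-179.9, 44.9, -152.0]
wrist_force: [0.7, -0.0, -2.1]
opening: 0.0532
grasp_force: 43.7
```

```bash
cat > pot.py <<'E'
from h import *
np.set_printoptions(precision=4,suppress=True)
o=bot.get_obs();print(o["ee_pos"],o["tcp_rot"],o["q"].round(1))
for n in("top","side"):
    c=bot.camera_params(n);p,d=bot.camera(n);W=cloud(c,d);W[d==0]=0
    hsv=cv2.cvtColor(p,cv2.COLOR_RGB2HSV);m=(hsv[...,1]<45)&(hsv[...,2]>110)&(np.hypot(W[...,0]-.452,W[...,1]-.203)<.05)&(W[...,2]>.03)
    P=W[m];
    if len(P)<30: print(n,"few",len(P));continue
    zm=np.percentile(P[:,2],98);T=P[P[:,2]>zm-.006]
    print(n,len(P),"zmax",zm,"rim",len(T),circ(T[:,:2]),T.min(0),T.max(0))
    for a,b in((.04,.06),(.06,.08),(.08,.1),(.1,.12),(.12,.14),(.14,.16)):
        q=P[(P[:,2]>a)&(P[:,2]<b)]
        if n=="side" and len(q)>30: print(a,len(q),circ(q[:,:2]))
E
python3 pot.py
```

```text
[0.4715 0.2073 0.1517] [-179.8876   44.9091 -151.9653] [ 21.1 -46.9 -49.9  42.3   4.8  -4.9]
top 463 zmax 0.203747479201156 rim 10 (array([0.4247, 0.1841]), np.float64(0.022326681948326856)) [0.403  0.1698 0.2081] [0.4506 0.2083 0.2296]
side 874 zmax 0.18582075903047 rim 108 (array([0.4533, 0.2003]), np.float64(0.027992608409826418)) [0.4232 0.1694 0.1798] [0.4844 0.2317 0.2157]
0.08 147 (array([0.4567, 0.2018]), np.float64(0.024695253679209068))
0.1 164 (array([0.4568, 0.2024]), np.float64(0.024479850705332002))
0.12 170 (array([0.4569, 0.2019]), np.float64(0.024583359895915396))
0.14 98 (array([0.4591, 0.2043]), np.float64(0.025615123307362906))
```

>>> {"name": "step_arm", "arguments": {"targets": [[0,[-2,1,-15],[0,0,0]],[0,[-5,1.5,-30],[0,0,0]],[0,[-5,1.5,-42],[0,0,0]],[0,[-5,1.5,-52],[0,0,0]],[0,[-5,1.5,-59],[0,0,0]],[0,[-5,1.5,-63],[0,0,0]],[0,[-5,1.5,-65],[0,0,0]]]}}

```text
time: 6.65
ee_pos: [0.467, 0.2082, 0.0878]
tcp_rot: [-179.9, 45.0, -152.0]
wrist_force: [0.4, 0.4, -3.0]
opening: 0.0536
grasp_force: 43.7
```

```bash
python3 pot.py
```

```text
[0.467  0.2082 0.0878] [-179.8796   44.9839 -152.0427] [ 21.6 -47.2 -57.1  35.3   4.4  -4.5]
top 292 zmax 0.14838795094898014 rim 10 (array([0.4482, 0.1976]), np.float64(0.026136286104798626)) [0.42   0.1714 0.1455] [0.4454 0.2085 0.1584]
side 729 zmax 0.12539833204226952 rim 76 (array([0.4487, 0.2023]), np.float64(0.02781367779002863)) [0.42   0.1728 0.1195] [0.4794 0.2322 0.1515]
0.04 154 (array([0.4535, 0.2031]), np.float64(0.025460169479984137))
0.06 156 (array([0.4525, 0.204 ]), np.float64(0.0242954053146492))
0.08 80 (array([0.4561, 0.2081]), np.float64(0.02580316250286431))
0.1 189 (array([0.4501, 0.2039]), np.float64(0.027650180968668163))
0.12 60 (array([0.4495, 0.2025]), np.float64(0.027374576175465782))
```

>>> {"name": "step_arm", "arguments": {"targets": [[0,[0,0,-1.5],[0,0,0]],[0,[0,0,-3],[0,0,0]],[0,[0,0,-4],[0,0,0]],[0,[0,0,-5],[0,0,0]],[0,[0,0,-5],[0,0,0]]]}}

```text
time: 7.25
ee_pos: [0.4668, 0.2082, 0.0828]
tcp_rot: [-179.9, 45.0, -152.0]
wrist_force: [-0.1, -0.3, -1.9]
opening: 0.0538
grasp_force: 43.7
```

>>> {"name": "step_arm", "arguments": {"targets": [[0,[0,0,-0.5],[0,0,0]],[0,[0,0,-1],[0,0,0]],[0,[0,0,-1],[0,0,0]]]}}

```text
time: 7.55
ee_pos: [0.4671, 0.2084, 0.0825]
tcp_rot: [-179.9, 45.0, -152.0]
wrist_force: [-0.8, -0.0, -0.6]
opening: 0.0537
grasp_force: 43.9
```

>>> {"name": "step_arm", "arguments": {"targets": [[0,[0,0,-0.7],[0,0,0]],[0,[0,0,-0.7],[0,0,0]]]}}

```text
time: 7.75
ee_pos: [0.4674, 0.2085, 0.0825]
tcp_rot: [-179.9, 45.1, -152.0]
wrist_force: [-3.5, -0.6, 3.8]
opening: 0.0538
grasp_force: 44.1
```

Contact confirmed: the wrist force has reversed. Now I'll release and back off along the tool axis.

>>> {"name": "step_arm", "arguments": {"targets": [[0.7,[0,0,0.5],[0,0,0]],[0.8,[0,0,0.5],[0,0,0]],[0.9,[0,0,0.5],[0,0,0]],[1,[0,0,0.5],[0,0,0]],[1,[0,0,0.5],[0,0,0]],[1,[0,0,0.5],[0,0,0]]]}}

```text
time: 8.35
ee_pos: [0.4669, 0.2082, 0.0817]
tcp_rot: [-179.9, 45.0, -152.0]
wrist_force: [-0.5, 0.5, 1.5]
opening: 0.0856
grasp_force: 0.0
```

```bash
python3 pot.py
```

```text
[0.4669 0.2082 0.0817] [-179.877    44.9803 -152.0318] [ 21.6 -47.1 -57.7  34.6   4.4  -4.5]
top 290 zmax 0.14176217381038927 rim 9 (array([0.436 , 0.2041]), np.float64(0.021296786973894963)) [0.4143 0.181  0.1367] [0.4297 0.217  0.1555]
side 698 zmax 0.12453387758709303 rim 22 (array([0.4606, 0.2097]), np.float64(0.04890853353819421)) [0.4105 0.1591 0.1186] [0.4614 0.2416 0.1489]
0.04 156 (array([0.4531, 0.2033]), np.float64(0.025283944943732678))
0.06 105 (array([0.4529, 0.2054]), np.float64(0.02390399640053172))
0.08 102 (array([0.4419, 0.2057]), np.float64(0.03425026489381673))
0.1 238 (array([0.4449, 0.2045]), np.float64(0.03153980172729972))
```

>>> {"name": "step_arm", "arguments": {"targets": [[1,[0,0,10],[0,0,0]],[1,[0,0,25],[0,0,0]],[1,[0,0,45],[0,0,0]],[1,[0,0,65],[0,0,0]],[1,[0,0,80],[0,0,0]],[0.5,[0,0,110],[0,0,0]],[0,[0,0,140],[0,0,0]],[0,[0,0,160],[0,0,0]]]}}

```text
time: 9.25
ee_pos: [0.4672, 0.2084, 0.245]
tcp_rot: [-179.9, 45.1, -152.0]
wrist_force: [0.5, 0.3, 0.4]
opening: 0.0439
grasp_force: 0.0
```

```bash
python3 pot.py
python3 - <<'E'
from h import *
p,d=bot.camera("side");cv2.imwrite("pics/s4.png",cv2.resize(p[100:400,150:470,::-1],None,fx=2,fy=2))
p,d=bot.camera("top");cv2.imwrite("pics/t4.png",p[:,:,::-1])
delta([.60,-.065,.30],[180,0,172.8])
E
```

```text
[0.4672 0.2084 0.245 ] [-179.8545   45.132  -152.0138] [ 21.6 -46.1 -39.3  51.8   4.4  -4.5]
top 125 zmax 0.2815879971967923 rim 17 (array([0.449 , 0.1969]), np.float64(0.026396273056764737)) [0.4255 0.1602 0.2756] [0.4675 0.2248 0.3023]
side 965 zmax 0.2711875064736353 rim 34 (array([0.4572, 0.2056]), np.float64(0.02287499567552404)) [0.4394 0.179  0.2657] [0.4754 0.234  0.2837]
0.04 158 (array([0.4529, 0.204 ]), np.float64(0.02480028782620308))
0.06 148 (array([0.4523, 0.2048]), np.float64(0.02387305003808684))
0.08 234 (array([0.4534, 0.2034]), np.float64(0.025351686242890335))
0.1 299 (array([0.4531, 0.2038]), np.float64(0.02476855503966467))
shift [ 133.1 -273.2   58.2] rot [-0.142  0.784 -0.581] t 9.45
```

View pics/s4.png

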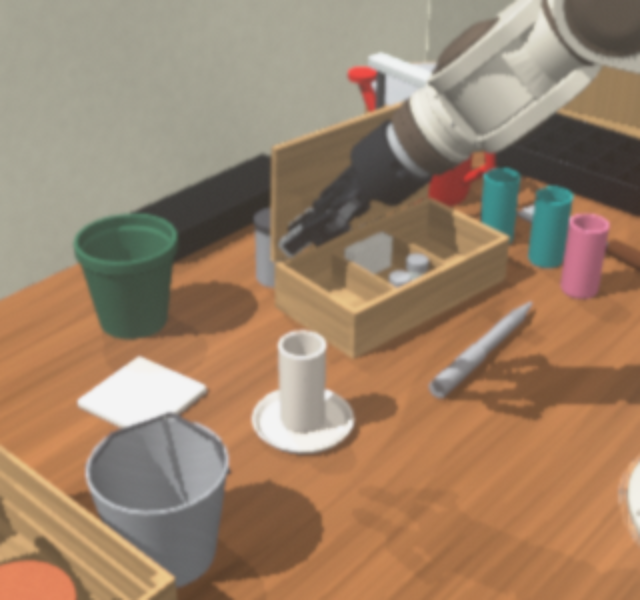

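The pot stands upright on the saucer at about (303,385) in the crop, the lid is still upright, and the box contents are undisturbed. Next I'll go to the lid with the fingers shut.

>>> {"name": "step_arm", "arguments": {"targets": [[0,[0,-15,45],[-0.02,0.1,-0.07]],[0,[5,-40,85],[-0.035,0.2,-0.145]],[0,[20,-80,100],[-0.053,0.294,-0.218]],[0,[40,-125,100],[-0.07,0.39,-0.29]],[0,[65,-165,95],[-0.089,0.49,-0.363]],[0,[90,-205,90],[-0.107,0.59,-0.436]],[0,[110,-245,80],[-0.125,0.69,-0.51]],[0,[133,-273,70],[-0.142,0.784,-0.581]]]}}

```text
time: 10.25
ee_pos: [0.5995, -0.0663, 0.3107]
tcp_rot: [-180.0, -0.1, 172.7]
wrist_force: [0.5, 1.3, 0.8]
opening: 0.0001
grasp_force: 0.0
```

Run:
```python
from h import *
np.set_printoptions(precision=4,suppress=True)
print(bot.get_obs()["q"].round(1),bot.get_obs()["ee_pos"])
yb=.04;a=np.radians(-7.2)
def w(xb,z): return np.array([.5545+np.cos(a)*xb-np.sin(a)*yb,-.0975+np.sin(a)*xb+np.cos(a)*yb,z])
delta(w(.125,.30),[180,0,172.8])
# lid pose from top view: upper edge
c=bot.camera_params("side");p,d=bot.camera("side");W=cloud(c,d);W[d==0]=0
D=W[...,:2]-[.5545,-.0975];xb=D@[np.cos(a),np.sin(a)];y=D@[-np.sin(a),np.cos(a)]
m=(xb>.05)&(xb<.11)&(y>.06)&(y<.148)&(W[...,2]>.09)&(W[...,2]<.26)
print(m.sum(),np.polyfit(W[m][:,2],xb[m],1),W[m][:,2].max())
c0=w(0,0)
for t in np.radians([88,80,70,60,50,40,30,20,15,10,5,2,0]):
    n=np.array([np.sin(t),np.cos(t)]);u=np.array([-np.cos(t),np.sin(t)])
    p=np.array([80,70])+10*n+150*u+[11,0];print(np.degrees(t).round(),w(p[0]/1e3,p[1]/1e3),p)
```

```text
[ -6.3  15.8  31.6 105.9  -0.    1. ] [ 0.5995 -0.0663  0.3107]
shift [ 84.1  -7.2 -10.7] rot [ 0.001 -0.002  0.002] t 10.25
1325 [-0.0352  0.0824] 0.24529588360743626
88.0 [ 0.6545 -0.0698  0.2203] [ 95.759  220.2576]
80.0 [ 0.6337 -0.0672  0.2195] [ 74.8009 219.4576]
70.0 [ 0.6082 -0.064   0.2144] [ 49.0939 214.3741]
60.0 [ 0.584  -0.0609  0.2049] [ 24.6603 204.9038]
50.0 [ 0.5617 -0.0581  0.1913] [  2.2423 191.3345]
40.0 [ 0.5422 -0.0556  0.1741] [-17.4788 174.0786]
30.0 [ 0.5259 -0.0536  0.1537] [-33.9038 153.6603]
20.0 [ 0.5133 -0.052   0.1307] [-46.5337 130.6999]
15.0 [ 0.5086 -0.0514  0.1185] [-51.3007 118.4821]
10.0 [ 0.505  -0.0509  0.1059] [-54.9847 105.8953]
5.0 [ 0.5024 -0.0506  0.093 ] [-57.5576  93.0353]
2.0 [ 0.5014 -0.0505  0.0852] [-58.5596  85.2288]
0.0 [ 0.501  -0.0504  0.08  ] [-59.  80.]
```

>>> {"name": "step_arm", "arguments": {"targets": [[0,[30,-3,-3],[0,0,0]],[0,[60,-5,-8],[0,0,0]],[0,[84,-7,-10],[0,0,0]],[0,[84,-7,-35],[0,0,0]],[0,[84,-7,-60],[0,0,0]],[0,[84,-7,-80],[0,0,0]],[0,[82,-7,-90],[0,0,0]],[0,[82,-7,-90],[0,0,0]]]}}

```text
time: 11.1
ee_pos: [0.6799, -0.0705, 0.2189]
tcp_rot: [180.0, -0.1, 172.9]
wrist_force: [-0.9, -0.5, 0.4]
opening: -0.0001
grasp_force: 0.0
```

Run:
```python
from h import *
print(bot.get_obs()["q"].round(1))
p,d=bot.camera("side");cv2.imwrite("pics/s5.png",cv2.resize(p[60:300,230:470,::-1],None,fx=2.5,fy=2.5))
```

```text
[-5.9 24.7 32.5 97.9  0.   1.1]
```

View pics/s5.png

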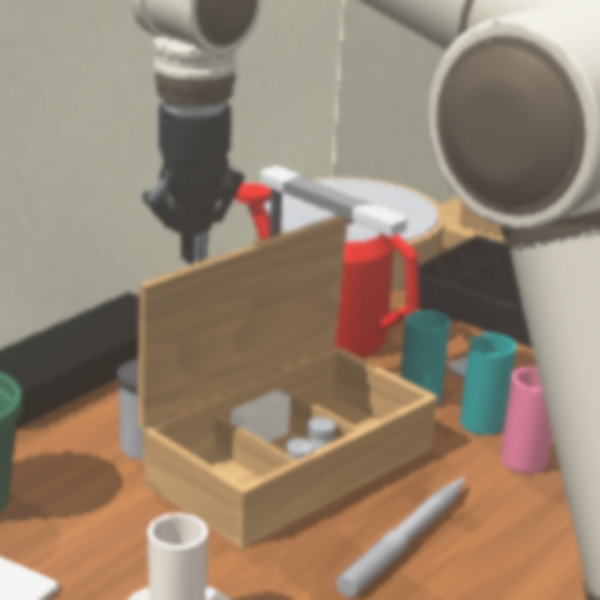

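The closed fingertips are behind the lid at (190,250), well left of the lamp. Now I'll pull it forward along the arc.

>>> {"name": "step_arm", "arguments": {"targets": [[0,[-12,1,0],[0,0,0]],[0,[-21,2,0],[0,0,0]],[0,[-27,2.5,0],[0,0,0]],[0,[-34,3,0],[0,0,0]],[0,[-41,4,0],[0,0,0]],[0,[-47,5,0],[0,0,0]],[0,[-54,5,-1],[0,0,0]],[0,[-61,6,-2],[0,0,0]]]}}

```text
time: 11.95
ee_pos: [0.6197, -0.0647, 0.2201]
tcp_rot: [180.0, 0.2, 172.9]
wrist_force: [3.3, 0.6, -0.6]
opening: -0.0001
grasp_force: 1.3
```

>>> {"name": "step_arm", "arguments": {"targets": [[0,[-6,0.5,-2],[0,0,0]],[0,[-12,1,-4],[0,0,0]],[0,[-18,2,-6],[0,0,0]],[0,[-24,3,-8],[0,0,0]],[0,[-30,3,-11],[0,0,0]],[0,[-36,4,-14],[0,0,0]],[0,[-42,5,-17],[0,0,0]],[0,[-48,6,-20],[0,0,0]]]}}

```text
time: 12.75
ee_pos: [0.5716, -0.0589, 0.1997]
tcp_rot: [180.0, 0.2, 172.9]
wrist_force: [2.4, -1.6, 0.5]
opening: 0.0002
grasp_force: 1.0
```

```bash
cat > lid.py <<'E'
from h import *
a=np.radians(-7.2)
c=bot.camera_params("side");p,d=bot.camera("side");W=cloud(c,d);W[d==0]=0
D=W[...,:2]-[.5545,-.0975];xb=D@[np.cos(a),np.sin(a)];y=D@[-np.sin(a),np.cos(a)]
m=(abs(xb)<.15)&(y>.08)&(y<.14)&(W[...,2]>.066)&(W[...,2]<.3)
P=np.c_[xb[m],W[m][:,2]];P=P[:]
far=P[np.argmax(np.hypot(P[:,0]-.08,P[:,1]-.07))];print("far",far,"ang",np.degrees(np.arctan2(far[1]-.07,.08-far[0])))
o=bot.get_obs();print(o["ee_pos"],o["wrist_force"])
E
python3 lid.py
```

```text
far [0.00361322 0.29979669] ang 71.61266288683471
[ 0.5707909  -0.05860044  0.19937567] [1.35379356 0.09841281 0.47275269]
```

>>> {"name": "step_arm", "arguments": {"targets": [[0,[-5,0.5,-3],[0,0,0]],[0,[-10,1,-8],[0,0,0]],[0,[-16,2,-12],[0,0,0]],[0,[-22,3,-18],[0,0,0]],[0,[-29,3.5,-25],[0,0,0]],[0,[-35,4,-32],[0,0,0]],[0,[-40,5,-39],[0,0,0]],[0,[-45,5.5,-46],[0,0,0]]]}}

```text
time: 13.6
ee_pos: [0.5265, -0.0531, 0.1536]
tcp_rot: [180.0, 0.2, 172.9]
wrist_force: [0.7, 0.1, 2.2]
opening: 0.0001
grasp_force: 0.9
```

>>> {"name": "step_arm", "arguments": {"targets": [[0,[-4,0.5,-6],[0,0,0]],[0,[-7,1,-12],[0,0,0]],[0,[-10,1.2,-17],[0,0,0]],[0,[-12,1.5,-22],[0,0,0]],[0,[-14,2,-27],[0,0,0]],[0,[-16,2,-32],[0,0,0]],[0,[-18,2.2,-37],[0,0,0]],[0,[-20,2.5,-42],[0,0,0]]]}}

```text
time: 14.4
ee_pos: [0.5073, -0.0507, 0.1119]
tcp_rot: [180.0, 0.2, 172.9]
wrist_force: [1.3, 0.2, 1.5]
opening: -0.0001
grasp_force: 0.7
```

```bash
python3 lid.py
```

```text
far [-0.05847674  0.27355056] ang 55.77229651359339
[ 0.50668541 -0.05071894  0.11104122] [1.61646599 0.21146037 0.41855932]
```

>>> {"name": "step_arm", "arguments": {"targets": [[0,[-1,0,-4],[0,0,0]],[0,[-2,0.2,-8],[0,0,0]],[0,[-3,0.3,-12],[0,0,0]],[0,[-4,0.4,-16],[0,0,0]],[0,[-4.5,0.4,-19],[0,0,0]],[0,[-5,0.5,-22],[0,0,0]],[0,[-5,0.5,-24.5],[0,0,0]],[0,[-5,0.5,-27],[0,0,0]]]}}

```text
time: 15.25
ee_pos: [0.5019, -0.0502, 0.085]
tcp_rot: [180.0, 0.2, 172.9]
wrist_force: [-0.9, 0.3, 1.9]
opening: 0.0004
grasp_force: 0.7
```

>>> {"name": "step_arm", "arguments": {"targets": [[0,[0,0,-1],[0,0,0]],[0,[0,0,-2],[0,0,0]],[0,[0,0,-2.7],[0,0,0]],[0,[0,0,-3.4],[0,0,0]]]}}

```text
time: 15.65
ee_pos: [0.5021, -0.0503, 0.0818]
tcp_rot: [180.0, 0.2, 172.9]
wrist_force: [-2.1, 0.5, 1.1]
opening: -0.0001
grasp_force: 0.7
```

>>> {"name": "step_arm", "arguments": {"targets": [[0,[0,0,-0.5],[0,0,0]],[0,[0,0,-1],[0,0,0]],[0,[0,0,-1.4],[0,0,0]],[0,[0,0,-1.4],[0,0,0]]]}}

```text
time: 16.05
ee_pos: [0.5022, -0.0503, 0.0804]
tcp_rot: [180.0, 0.2, 172.9]
wrist_force: [0.2, 0.7, 1.0]
opening: -0.0001
grasp_force: 0.2
```

>>> {"name": "step_arm", "arguments": {"targets": [[0,[0,0,-0.4],[0,0,0]],[0,[0,0,-0.8],[0,0,0]],[0,[0,0,-0.8],[0,0,0]]]}}

```text
time: 16.35
ee_pos: [0.5022, -0.0502, 0.08]
tcp_rot: [180.0, 0.2, 172.9]
wrist_force: [-2.5, 0.3, 5.2]
opening: -0.0001
grasp_force: 2.5
```

>>> {"name": "step_arm", "arguments": {"targets": [[0,[0,0,-0.4],[0,0,0]],[0,[0,0,-0.8],[0,0,0]],[0,[0,0,-0.8],[0,0,0]]]}}

```text
time: 16.65
ee_pos: [0.5022, -0.0503, 0.08]
tcp_rot: [180.0, 0.3, 172.9]
wrist_force: [-4.9, -0.3, 11.3]
opening: 0.0001
grasp_force: 5.6
```

It is firmly seated: the tool height holds at 80 mm while the force rises. Now I'll lift off and check.

>>> {"name": "step_arm", "arguments": {"targets": [[0,[0,0,2],[0,0,0]],[0,[0,0,12],[0,0,0]],[0,[-20,0,40],[0,0,0]],[0,[-50,0,80],[0,0,0]],[0,[-80,0,120],[0,0,0]],[0,[-100,-30,140],[0,0,0]],[0,[-110,-70,150],[0,0,0]],[0,[-120,-110,150],[0,0,0]]]}}

```text
time: 17.45
ee_pos: [0.3821, -0.1613, 0.2315]
tcp_rot: [-180.0, 0.4, 173.0]
wrist_force: [1.3, -1.2, 0.0]
opening: 0.0002
grasp_force: 0.0
```

Run:
```python
from h import *
a=np.radians(-7.2)
for n in("side","top"):
    c=bot.camera_params(n);p,d=bot.camera(n);W=cloud(c,d);W[d==0]=0;cv2.imwrite(f"pics/{n}9.png",p[:,:,::-1])
    D=W[...,:2]-[.5545,-.0975];xb=D@[np.cos(a),np.sin(a)];y=D@[-np.sin(a),np.cos(a)]
    for lo,hi in((-.085,-.06),(-.04,0),(.04,.075)):
        m=(xb>lo)&(xb<hi)&(y>.0)&(y<.14)&(W[...,2]<.12)&(W[...,2]>.06);print(n,lo,m.sum(),np.median(W[m][:,2]))
    m=(np.hypot(W[...,0]-.452,W[...,1]-.203)<.035)&(W[...,2]>.112)&(W[...,2]<.125);print(circ(W[m][:,:2]),W[m][:,2].max())
```

```text
side -0.085 288 0.08063511520048465
side -0.04 413 0.08045987311250809
side 0.04 329 0.08079993123694436
(array([0.45380454, 0.20318005]), np.float64(0.025044039463646417)) 0.11914445602464543
top -0.085 718 0.0800633310332346
top -0.04 1097 0.07981816092965263
top 0.04 926 0.08025171455210779
(array([0.45404444, 0.20073865]), np.float64(0.02479669387919206)) 0.12101695750104408
```

View pics/side9.png

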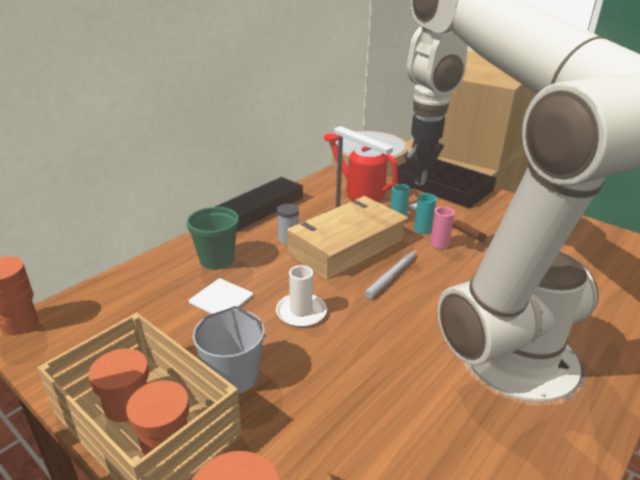

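View pics/top9.png

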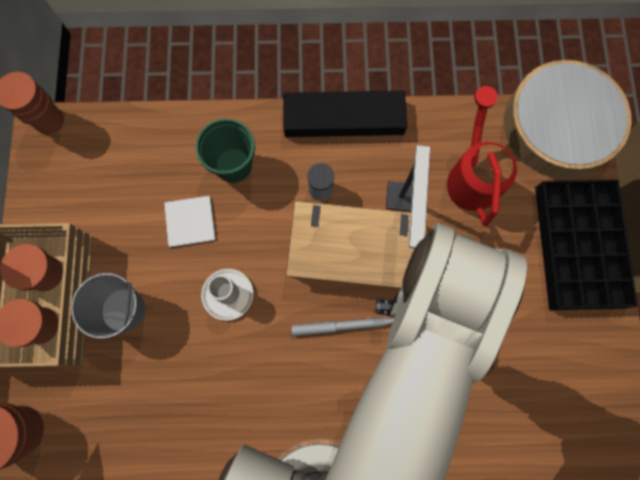

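Both views show the lid shut flat, with its top at 80 mm front and back. The pot stands centred on the saucer at (228,293) in the top view, and everything else is in its place.

```bash
python3 -c "
from workcell import bot
print(bot.job_done())"
```

```text
the job is handed in; nothing more can be done
None
```

The pot stands upright within about 3 mm of the saucer's centre, the lid was lowered gently until fully shut, the lamp and everything else were left where they were, and the job is handed in at about 17.5 s.

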